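# Set and lock the pull-out pressure knob of the air regulator

### The arm

A 7-joint arm with a two-finger parallel gripper is mounted at the origin on the work surface. World frame = base frame: x ahead of the robot, y to its left, z up, the work surface at z = 0. Lengths are in m, angles in rad, forces in N, time in s.
With the tool pointing down it reaches from about 0.425 to 0.875 m from the base axis. Payload 4.7 kg.
Tool frame: the origin (TCP) lies at the very end of the fingers, on their centre line; the grasp point (between the pads) lies 19 mm behind it (grip_point_offset is the distance from the TCP to the grasp point, in m); x points along the fingers, z is the direction in which the jaws open and shut, and the axes are right-handed (so a half turn about x gives the same grasp; the last joint's range is limited). The gripper opens to 87 mm and grips with 3 to 60 N. Pads are 19 mm wide; open, the fingers measure 117 mm over their backs; the gripper's body (75 mm by 190 mm) begins 51 mm behind the grasp point.
Start: joints at [-1.119, 0.321, -0.07, 1.45, 0.023, 1.371, -0.057], TCP at [0.276, 0.589, 0.194] pointing down, gripper open.
Joint ranges: [-2.86, 2.86], [-0.3, 2.09], [-1.38, 1.24], [0.06, 2.45], [-1.56, 4.7], [0.09, 2.05], [-2.69, 2.69]. Speed limits (rad/s): [2.57, 2.57, 3.14, 3.14, 3.14, 3.14, 3.14].

### API

Orientations are given as a rotation vector (axis times angle).
In Python, from bench import get_state, get_image, calibration, close_job, grip_point_offset gives the robot as it stands.
- The arm moves only by the tool play_rows, never from a script. Its argument "targets" is a list of rows, each an object with "claw": the closure, from 0 (fully open) to 1 (shut); "linear": the shift along the tool's x, y, z as a fraction of full scale, a list of three; "rotation": the turn, a rotation vector about the tool's x, y, z as a fraction of full scale, a list of three. In form: [{"claw": claw, "linear": [x, y, z], "rotation": [wx, wy, wz]}, ...]. A call has 1 to 10 rows; each row shifts and turns the pose as measured when the row begins, along the tool's axes as they then stand; what a row does not reach is not made up. Full scale, the value 1, is 2.5 cm for a shift and 90 degrees for a turn. A row lasts 1/12 s, in which the tool goes at most 41.7 mm and 7.16 degrees, less where a joint would pass 70% of its speed; a pose out of reach is approached as far as the arm can. A call with a number of a shift or a turn outside -1 to 1 is refused whole. A call with a gripper value outside its range is refused whole. The fingers move at their own pace and stop on an object; "newtons" is the grip in N (left out, the last holds). Time passes only in rows, so rows that do not move let the fingers close. It gives the time, the measured TCP pose, the force and the opening at its end, in the units of the state.
- get_state(): the state, without advancing time (a new reading comes with each control period).
- get_image(name): name is "scene" or "side" or "wrist"; returns the picture (400x640x3 uint8, blue, green, red); there is no depth.
- calibration(name): a dict with "fx", "fy", "cx", "cy" (pixels), "dist_coeffs" ([k1, k2, p1, p2, k3] as OpenCV has them; the pictures are not rectified), "rvec" (rotation vector, rad) and "tvec" (3), from world to camera coordinates, as OpenCV has them; the wrist camera has in their place "hand_eye" (4x4, takes a point from camera to tool coordinates, whose origin is the TCP and whose axes are the tool frame's). Camera axes: x right, y down, z forward; pixel columns grow to the right and rows downward; lengths in m; the calibration is good to about 2 mm. A picture is of the moment at which its call begins: read the wrist's pose just before it. calibration takes no time and is no camera call.
- close_job(): hands the job in, once; it reports no verdict.
The state is a dict: "time": time; "joint_positions": joint angles; "qd": joint speeds; "joint_torque": joint torques, N m; "position": TCP position; "tool_rot": TCP orientation; "ft_force": force on the tool from outside, world axes, zero at the start; "torque": the same for the moment, N m; "grip_width": opening from 0.0 (shut) to 1.0 (fully open).
Only numpy, scipy, OpenCV 4.12 (cv2) and the standard library are available. Lean on these libraries where they do the work, as an engineer would, in place of code of your own. Each camera call takes 0.05 s, during which the arm holds its last target. There are 200 camera calls.

### The job

Turn the regulator's wing knob clockwise, against its return spring, to the raised mark on the dial and slowly on past it under a light outward pull, feeling for the hidden lock notch that lies a little beyond the mark; then pull the knob straight out through the notch until it is fully out and locked, and let go so that the setting stays. Never force the knob against its lock plate, and leave the other things on the table alone.

Things in the scene. Friction and masses are not known exactly. Their poses are not given: they have to be found in the camera images.
- valve: air regulator on a stand, fixed: twin aluminium profile legs, white plate 140 x 130 mm with its top 90 mm above the table, grey block 62 mm wide with a round gauge, on it a grey round bonnet 80 mm across that ends 200 mm above the table. Origin on the table on the knob's vertical axis; z up.
- dial: flat round aluminium plate 92 mm across, 6 mm thick, fixed on the bonnet around the knob, its top 206 mm above the table. Origin on the knob's axis at its underside; x points to the mark, z up. With it goes the hidden lock plate (see lock). More than 20 N between the knob's key or shoulder and the lock plate, upward or sideways, is forcing it.
- mark (a point): the mark: middle of the top of a raised dark steel rib on the dial, 13 mm long (radially, 32 to 45 mm from the axis), 4 mm wide, its top 210 mm above the table. The hidden lock notch lies anywhere from 0.12 to 0.50 rad (7 to 29 degrees) clockwise beyond it, differently each time, and must be felt for; there is none at the mark itself.
- lock (a point): on the axis, at the lock plate's underside in the bonnet. The knob's 6 mm wide key, 31 mm from the axis, passes only the plate's 9 mm notch (within 3 degrees). Elsewhere a pull meets the plate after 2 mm: it is sprung, 2.5 N at touch, 2.5 N more per mm, hard stop 5 mm on. When turned under light pull onto the notch, the plate springs back and only the slide's drag is left to feel.
- spindle: the spindle, turning with the knob but not rising. Origin on the axis 206 mm above the table (dial's top); x points along the wing to the pointer nose, z up. It starts at rest on a stop and turns clockwise (seen from above) up to 1.9 rad; the mark is 0.5 to 0.85 rad from rest, one grasp. A spring (0.045 Nm at rest, 0.09 Nm/rad more) turns it back whenever let go unlocked.
- grip (a point): on the knob's axis inside the wing, 8 mm under its top, 238 mm above the table while the knob is in. The knob is black: round foot 34 mm across, on it an upright wing 46 mm long (along the spindle's x), 14 mm thick, 32 mm high, its underside 8 mm and its top 40 mm above the dial's top. Grip it across its 14 mm.
- pointer (a point): tip of the knob's small pointer nose, 7 mm wide, at the foot of one end of the wing, 31 mm from the axis; it tells the pointer end from the other end.
- knob (a joint): outward (upward) pull of the knob in m: 0 pushed in (start), over 0.010 locked, about 0.013 fully out, where its shoulder meets the same sprung lock plate. It slides with about 3 N of drag and stays where it is left; out in the notch it cannot turn back.
- screwdriver: screwdriver 180 mm long, black handle, lying on the table beside the stand; leave it alone.
- offcut: cut piece of aluminium profile, 110 x 30 x 30 mm, lying on the table on the stand's other side; leave it alone.
- cup: black rubber suction cup, 40 mm across and 48 mm high, standing on the table beyond the stand; leave it alone.

How it is judged:
On the way, in this order (a step that is already met when the one before it is completed fails the run):
1. the knob, still in, is turned to the mark (within 0.25 rad) (angle between the x axis of spindle and the x axis of dial, either way round below 0.25 rad and value of joint knob below 0.0085 m), for 0.1 s.
2. the knob is pulled out through the notch by more than 10 mm (value of joint knob above 0.01 m), for 0.2 s.
At the end, for the whole second after the job is handed in: the knob is out by more than 10 mm and stays there, its pointer clockwise of the mark by no more than 0.62 rad (held by the notch), at rest and released (value of joint knob above 0.01 m and angle between the x axis of spindle and the x axis of dial, either way round below 0.62 rad and y of pointer in the frame of dial below 0 m and angular speed of spindle below 0.05 rad/s and contact force between the fingers and spindle below 0.1 N); the robot touches nothing.
It fails at once if the knob is forced against the lock plate with more than 20 N (contact force between spindle and dial above 20 N).
It fails at once if the screwdriver is disturbed (distance of screwdriver from where it was at the start of the episode above 0.02 m).
It fails at once if the profile offcut is disturbed (distance of offcut from where it was at the start of the episode above 0.02 m).
It fails at once if the suction cup is disturbed (distance of cup from where it was at the start of the episode above 0.02 m).
It also fails if it takes over 59 s, if anything falls off the work surface, if the arm or the gripper's body presses on something with over 40 N, if the wrist force passes 120 N, or if a joint passes its speed limit or range.

## Working session

There is one attempt and no reset: what is moved stays moved. The work goes in short steps, Python scripts to look and compute and a tool call to move; the robot and the scene stay as the last step left them, time stands still between calls to the robot, and variables do not carry over. Pictures are saved under pics/ and viewed, about 8 in all and at most 12, crops included, and the job is handed in when it is done.

Besides the shell and the picture viewer there is one more tool, called after ">>>" as name(argument=value, ...), one argument or row to a line, values as JSON. play_rows: Moves the arm, as the interface text tells. Shift numbers are shares of 2.5 cm and turn numbers shares of 90 degrees, none past 1 either way. Its arguments: {"type":"object","properties":{"targets":{"type":"array"},"newtons":{"type":"number"}},"required":["targets"]}

```bash
mkdir -p pics; ls; python3 - <<'E'
from bench import *
import cv2,numpy as np
s=get_state();print({k:np.round(v,3).tolist() for k,v in s.items()},grip_point_offset)
for n in("scene","side","wrist"):
    im=get_image(n);cv2.imwrite(f"pics/{n}0.png",im);c=calibration(n);print(n,{k:np.round(v,4).tolist() for k,v in c.items()})
a=cv2.imread("pics/scene0.png");b=cv2.imread("pics/side0.png")
E
```

```text
pics
{'time': 0.0, 'joint_positions': [-1.119, 0.322, -0.07, 1.452, 0.023, 1.371, -0.057], 'qd': [-0.0, 0.001, -0.002, -0.001, 0.001, -0.0, -0.001], 'joint_torque': [-0.0, -49.128, -0.404, -31.253, -0.064, 0.044, 0.0], 'position': [0.275, 0.588, 0.192], 'tool_rot': [-0.882, 1.387, 0.88], 'ft_force': [0.791, -0.004, -0.745], 'torque': [0.016, -0.02, 0.021], 'grip_width': 1.0} 0.0187
scene {'fx': 401.4678, 'fy': 401.4678, 'cx': 319.7462, 'cy': 199.2539, 'dist_coeffs': [-0.0758, 0.0, 0.0, 0.0, 0.0], 'rvec': [1.3255, 2.3641, -0.7841], 'tvec': [0.2606, -0.3504, 1.1924]}
side {'fx': 368.4073, 'fy': 368.4073, 'cx': 316.3411, 'cy': 205.851, 'dist_coeffs': [-0.0743, 0.0, 0.0, 0.0, 0.0], 'rvec': [2.236, -0.4944, 0.2534], 'tvec': [-0.5074, 0.3241, 0.544]}
wrist {'fx': 288.8614, 'fy': 288.8614, 'cx': 319.2712, 'cy': 199.0641, 'dist_coeffs': [-0.0495, 0.0, 0.0, 0.0, 0.0], 'hand_eye': [[0.0, -0.2556, 0.9668, -0.1914], [0.0016, -0.9668, -0.2556, 0.0704], [1.0, 0.0016, 0.0004, 0.0007], [0.0, 0.0, 0.0, 1.0]]}
```

View pics/scene0.png

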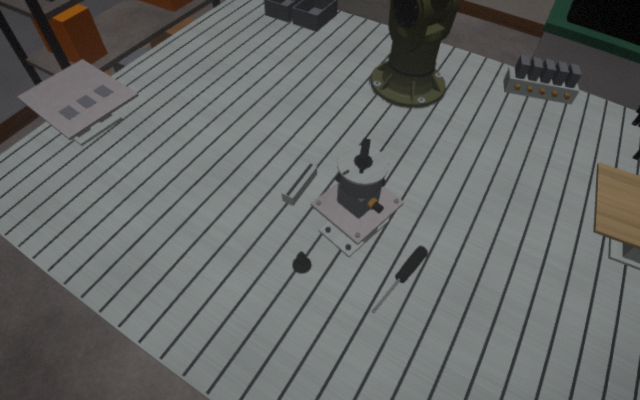

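View pics/side0.png

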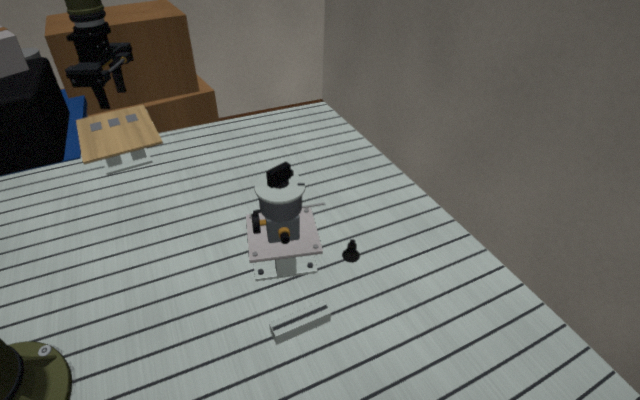

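The scene view shows the regulator, with its dial at about (362,165) and the knob on top. In the side view the dial is at about (280,187). Next I'll enlarge both.

```bash
cat > h.py <<'E'
from bench import *
import cv2,numpy as np
from scipy.spatial.transform import Rotation as R
def cam(n,s=None):
    c=calibration(n);K=np.array([[c['fx'],0,c['cx']],[0,c['fy'],c['cy']],[0,0,1]]);D=np.array(c['dist_coeffs'])
    if 'rvec' in c: Rw=cv2.Rodrigues(np.array(c['rvec']))[0];t=np.array(c['tvec'])
    else:
        s=s or get_state();T=np.eye(4);T[:3,:3]=R.from_rotvec(s['tool_rot']).as_matrix();T[:3,3]=s['position']
        M=np.linalg.inv(T@np.array(c['hand_eye']));Rw=M[:3,:3];t=M[:3,3]
    return K,D,Rw,t
def ray_z(cm,px,z):
    K,D,Rw,t=cm;u=cv2.undistortPoints(np.array([[px]],float),K,D)[0,0]
    d=Rw.T@np.array([u[0],u[1],1]);o=-Rw.T@t;return o+d*(z-o[2])/d[2]
def proj(cm,p):
    K,D,Rw,t=cm;return cv2.projectPoints(np.atleast_2d(np.array(p,float)),cv2.Rodrigues(Rw)[0],t,K,D)[0][:,0]
E
python3 - <<'E'
from h import *
for n,px in(("scene",(362,167)),("side",(280,187))):print(n,ray_z(cam(n),px,.206))
a=cv2.resize(cv2.imread("pics/scene0.png")[130:190,330:395],None,fx=6,fy=6,interpolation=cv2.INTER_CUBIC)
b=cv2.resize(cv2.imread("pics/side0.png")[155:215,247:312],None,fx=6,fy=6,interpolation=cv2.INTER_CUBIC)
cv2.imwrite("pics/c1.png",cv2.convertScaleAbs(np.hstack([a,b]),alpha=1.6))
E
```

```text
scene [0.54490185 0.11147154 0.206     ]
side [0.53332941 0.10030605 0.206     ]
```

View pics/c1.png

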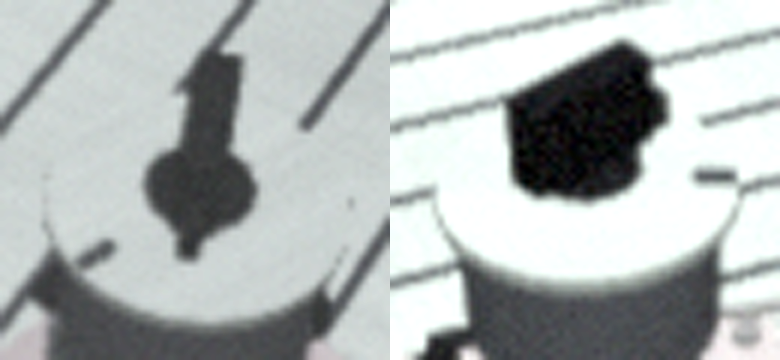

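```bash
python3 - <<'E'
from h import *
sc=cam("scene");sd=cam("side")
print("foot",ray_z(sc,(363.3,161.2),.211),"ptr",ray_z(sc,(361.2,172.5),.208),"mark sc",ray_z(sc,(345.8,172.5),.21),"mark sd",ray_z(sd,(301.2,184.3),.21))
for c in [(.537,.105),(.533,.100),(.530,.108)]:
    th=np.linspace(0,2*np.pi,73);C=np.c_[c[0]+.046*np.cos(th),c[1]+.046*np.sin(th),0*th+.206]
    for k,m in(("sc",sc),("sd",sd)):
        p=proj(m,C);print(c,k,"x",p[:,0].min().round(1),p[:,0].max().round(1),"y",p[:,1].min().round(1),p[:,1].max().round(1))
E
```

```text
foot [0.53562999 0.10871947 0.211     ] ptr [0.55871538 0.11690076 0.208     ] mark sc [0.57449636 0.09471081 0.21      ] mark sd [0.56907786 0.08730861 0.21      ]
(0.537, 0.105) sc x 335.1 386.6 y 144.4 182.6
(0.537, 0.105) sd x 255.3 306.5 y 170.4 201.4
(0.533, 0.1) sc x 333.8 385.0 y 142.1 179.9
(0.533, 0.1) sd x 254.0 305.6 y 172.2 203.7
(0.53, 0.108) sc x 338.5 389.7 y 142.7 180.7
(0.53, 0.108) sd x 251.0 302.3 y 170.4 201.4
```

```bash
python3 - <<'E'
from h import *
s=get_state();M=R.from_rotvec(s['tool_rot']).as_matrix();print(M.round(3));print("z yaw",np.degrees(np.arctan2(M[1,2],M[0,2])),"y yaw",np.degrees(np.arctan2(M[1,1],M[0,1])))
d=np.array([.535,.107,.33])-s['position'];print(M.T@d/.025)
E
```

```text
[[-0.001 -0.906  0.424]
 [-0.001  0.424  0.906]
 [-1.    -0.    -0.001]]
z yaw 64.91517749100802 y yaw 154.91518540620655
[ -5.47065469 -17.56560602 -13.04089389]
```

>>> play_rows(
  targets=[
    {"claw": 0,"linear": [-1,0,0],"rotation": [0,0,0]},
    {"claw": 0,"linear": [-1,-0.5,-0.37],"rotation": [0,0,0]},
    {"claw": 0,"linear": [-1,-1,-0.74],"rotation": [0,0,0]},
    {"claw": 0,"linear": [-1,-1,-0.74],"rotation": [0,0,0]},
    {"claw": 0,"linear": [-1,-1,-0.74],"rotation": [0,0,0]},
    {"claw": 0,"linear": [-0.5,-1,-0.74],"rotation": [0,0,0]},
    {"claw": 0,"linear": [0,-1,-0.74],"rotation": [0,0,0]},
    {"claw": 0,"linear": [0,-1,-0.74],"rotation": [0,0,0]},
    {"claw": 0,"linear": [0,-1,-0.74],"rotation": [0,0,0]},
    {"claw": 0,"linear": [0,-1,-0.74],"rotation": [0,0,0]},
  ],
)

```text
time: 0.98
position: [0.3996, 0.3529, 0.3314]
tool_rot: [-0.898, 1.39, 0.894]
ft_force: [0.5, 0.8, -0.0]
grip_width: 1.001
```

>>> play_rows(
  targets=[
    {"claw": 0,"linear": [0,-1,-0.74],"rotation": [0,0,0]},
    {"claw": 0,"linear": [0,-1,-0.74],"rotation": [0,0,0]},
    {"claw": 0,"linear": [0,-1,-0.74],"rotation": [0,0,0]},
    {"claw": 0,"linear": [0,-1,-0.74],"rotation": [0,0,0]},
    {"claw": 0,"linear": [0,-1,-0.74],"rotation": [0,0,0]},
    {"claw": 0,"linear": [0,-1,-0.74],"rotation": [0,0,0]},
    {"claw": 0,"linear": [0,-1,-0.74],"rotation": [0,0,0]},
    {"claw": 0,"linear": [0,-1,-0.74],"rotation": [0,0,0]},
    {"claw": 0,"linear": [0,-0.6,-0.4],"rotation": [0,0,0]},
    {"claw": 0,"linear": [0,0,0],"rotation": [0,0,0]},
  ],
)

```text
time: 1.82
position: [0.5374, 0.0987, 0.331]
tool_rot: [-0.892, 1.395, 0.883]
ft_force: [0.6, 0.0, -1.0]
grip_width: 0.998
```

>>> play_rows(
  targets=[
    {"claw": 0,"linear": [0,0,0],"rotation": [-0.075,0,0]},
    {"claw": 0,"linear": [0,0,0],"rotation": [-0.075,0,0]},
    {"claw": 0,"linear": [0,0,0],"rotation": [-0.075,0,0]},
    {"claw": 0,"linear": [0,0,0],"rotation": [-0.075,0,0]},
    {"claw": 0,"linear": [0,0,0],"rotation": [-0.075,0,0]},
    {"claw": 0,"linear": [0,0,0],"rotation": [-0.075,0,0]},
    {"claw": 0,"linear": [0,0,0],"rotation": [-0.075,0,0]},
    {"claw": 0,"linear": [0,0,0],"rotation": [0,0,0]},
  ],
)

```text
time: 2.48
position: [0.534, 0.1033, 0.3285]
tool_rot: [-1.52, 0.987, 1.532]
ft_force: [-0.2, 0.7, 0.0]
grip_width: 1.002
```

```bash
python3 - <<'E'
from h import *
s=get_state();im=get_image("wrist");cv2.imwrite("pics/w1.png",im);np.save("s1.npy",s,allow_pickle=True)
M=R.from_rotvec(s['tool_rot']).as_matrix();print(s['time'],s['position'],"z yaw",np.degrees(np.arctan2(M[1,2],M[0,2])),M[:,0].round(3),np.round(s['joint_positions'],2))
print(proj(cam("wrist",s),[[.535,.107,.206],[.535,.107,.246]]))
E
```

```text
2.4833 [0.53401351 0.10328484 0.32850763] z yaw 114.92620706435872 [-0.014 -0.009 -1.   ] [-0.54  0.07  0.32  1.48 -0.02  1.61  1.78]
[[321.15066376 191.3290511 ]
 [321.34244258 200.04394186]]
```

View pics/w1.png

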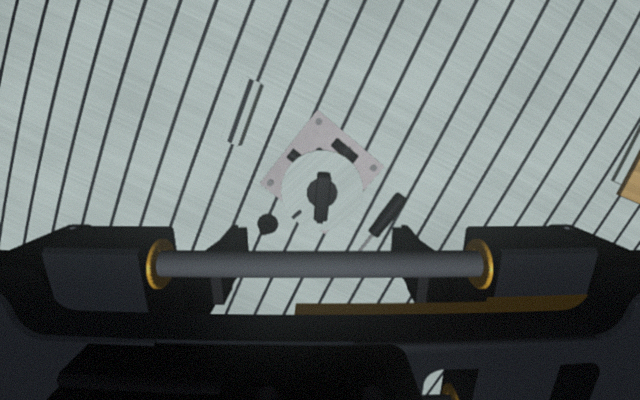

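The wrist view shows the dial around (321,191) with the wing nearly vertical in the image, and the mark at about (297,213). I'll crop in to get the angles.

```bash
python3 - <<'E'
import cv2
cv2.imwrite("pics/w1c.png",cv2.convertScaleAbs(cv2.resize(cv2.imread("pics/w1.png")[145:240,270:375],None,fx=6,fy=6,interpolation=cv2.INTER_CUBIC),alpha=1.7))
E
```

```text
(no output)
```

View pics/w1c.png

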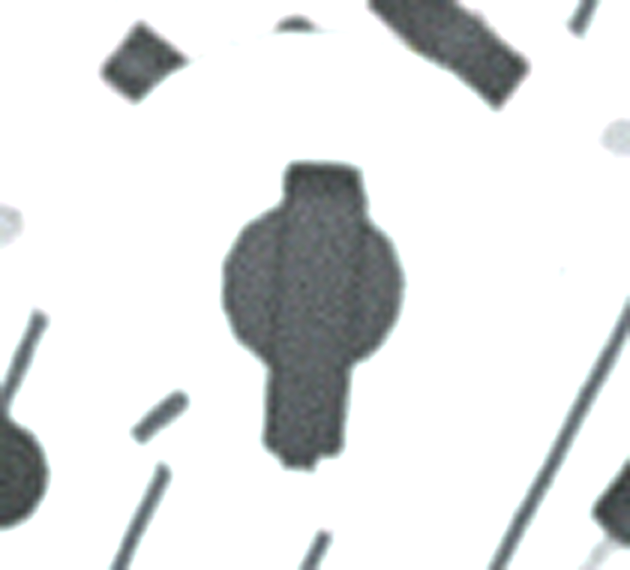

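```bash
python3 - <<'E'
from h import *
s=np.load("s1.npy",allow_pickle=True).item();c=cam("wrist",s)
f=lambda x,y,z:ray_z(c,(270+x/6-.4,145+y/6-.4),z)[:2]
a=lambda v:np.degrees(np.arctan2(v[1],v[0]))
ft=f(313,285,.214);w0=f(324,170,.246);w1=f(306,447,.246);m=f(160,417,.21);m0=f(183,398,.21);m1=f(138,436,.21);p=f(300,467,.212)
print("foot",ft,"wing",w0,w1,(w0+w1)/2,np.linalg.norm(w1-w0),a(w1-w0));print("mark",m,a(m-ft),np.linalg.norm(m-ft),a(m1-m0),np.linalg.norm(m1-m0));print("ptr",p,a(p-ft),np.linalg.norm(p-ft))
d=np.array([f(*q) for q in ((222,285,.211),(404,285,.211))]);print(d.mean(0),np.linalg.norm(d[0]-d[1]))
E
```

```text
foot [0.53392427 0.10719479] wing [0.50979442 0.09757684] [0.55306941 0.1146535 ] [0.53143191 0.10611517] 0.046522442753054165 21.534595436405116
mark [0.56977657 0.09237989] -22.451412394616586 0.03879263164632505 -24.06044207571905 0.011359697736245131
ptr [0.5669811  0.12003049] 21.22079766225493 0.03546138079435546
[0.53451685 0.10749495] 0.033344829842384
```

```bash
cat >> h.py <<'E'
AX=np.array([.5337,.107])
def rel(z,yaw,ax=AX):
    s=get_state();M=R.from_rotvec(s['tool_rot']).as_matrix();y=np.radians(yaw)
    X=np.array([0,0,-1.]);Z=np.array([np.cos(y),np.sin(y),0]);G=np.c_[X,np.cross(Z,X),Z]
    print("t",round(s['time'],2),"pos",(np.array(s['position'])*1e3).round(1),"yaw",np.degrees(np.arctan2(M[1,2],M[0,2])).round(2),"F",np.round(s['ft_force'],1),"T",np.round(s['torque'],2),"w",round(s['grip_width'],3))
    print("lin",(M.T@(np.r_[ax,z]-s['position'])/.025).round(3),"rot",(R.from_matrix(M.T@G).as_rotvec()/(np.pi/2)).round(3))
E
python3 -c "
from h import *
rel(.28,111.3)"
```

```text
t 2.53 pos [533.9 103.5 328.5] yaw 114.66 F [0.  0.1 0. ] T [ 0.04 -0.02  0.01] w 0.999
lin [ 1.938 -0.082  0.136] rot [ 0.037 -0.002 -0.011]
```

>>> play_rows(
  targets=[
    {"claw": 0,"linear": [0.65,-0.08,0.14],"rotation": [0.037,-0.002,-0.011]},
    {"claw": 0,"linear": [0.65,0,0],"rotation": [0,0,0]},
    {"claw": 0,"linear": [0.65,0,0],"rotation": [0,0,0]},
    {"claw": 0,"linear": [0,0,0],"rotation": [0,0,0]},
  ],
)

```text
time: 2.87
position: [0.5336, 0.1104, 0.2788]
tool_rot: [-1.467, 1.014, 1.466]
ft_force: [0.4, -1.0, -0.4]
grip_width: 0.999
```

```bash
python3 -c "
from h import *
rel(.22,111.3)"
```

```text
t 2.87 pos [533.6 110.4 278.8] yaw 110.47 F [ 0.4 -1.  -0.4] T [0.05 0.1  0.02] w 0.999
lin [ 2.351  0.054 -0.134] rot [-0.009  0.001  0.002]
```

>>> play_rows(
  targets=[
    {"claw": 0,"linear": [0.6,0.05,-0.13],"rotation": [-0.009,0.001,0.002]},
    {"claw": 0,"linear": [0.6,0,0],"rotation": [0,0,0]},
    {"claw": 0,"linear": [0.6,0,0],"rotation": [0,0,0]},
    {"claw": 0,"linear": [0.4,0,0],"rotation": [0,0,0]},
    {"claw": 0,"linear": [0,0,0],"rotation": [0,0,0]},
    {"claw": 0,"linear": [0,0,0],"rotation": [0,0,0]},
  ],
)

```text
time: 3.37
position: [0.5338, 0.1098, 0.2252]
tool_rot: [-1.47, 1.013, 1.469]
ft_force: [-0.8, -0.1, -0.1]
grip_width: 1.001
```

```bash
python3 - <<'E'
from h import *
rel(.219,111.3)
s=get_state();im=get_image("wrist");c=cam("wrist",s);print(proj(c,[[*AX,.214],[*AX,.246]]))
cv2.imwrite("pics/w2.png",cv2.convertScaleAbs(cv2.resize(im[120:320,200:440],None,fx=3,fy=3),alpha=2.2))
E
```

```text
t 3.37 pos [533.8 109.8 225.2] yaw 110.72 F [-0.8 -0.1 -0.1] T [ 0.05  0.01 -0.01] w 1.001
lin [ 0.248  0.045 -0.105] rot [-0.006  0.001  0.002]
[[314.27267849 218.61408608]
 [313.51779608 235.00681755]]
```

View pics/w2.png

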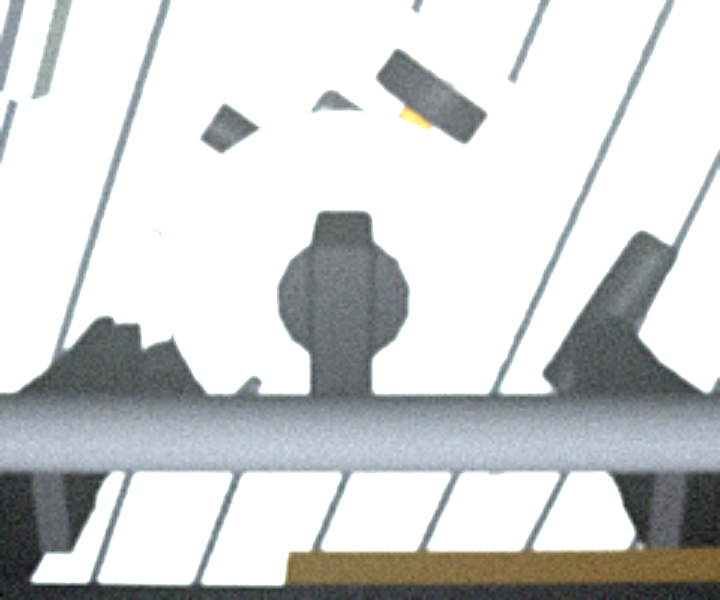

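The foot centre is at (314.3,218.7), against a prediction of (314.3,218.6), and the wing is square to the jaws. The axis fix holds, so I'll do the final alignment and grip.

>>> play_rows(
  targets=[
    {"claw": 0,"linear": [0.15,0.045,-0.1],"rotation": [-0.006,0,0.002]},
    {"claw": 0,"linear": [0.1,0,0],"rotation": [0,0,0]},
    {"claw": 0,"linear": [0,0,0],"rotation": [0,0,0]},
  ],
)

```text
time: 3.67
position: [0.5351, 0.1075, 0.2213]
tool_rot: [-1.478, 1.006, 1.475]
ft_force: [-0.8, -0.4, -0.6]
grip_width: 1.0
```

```bash
python3 -c "
from h import *
rel(.219,111.3)"
```

```text
t 3.67 pos [535.1 107.5 221.3] yaw 111.29 F [-0.8 -0.4 -0.6] T [0.06 0.01 0.  ] w 1.0
lin [0.09  0.06  0.003] rot [-0.     0.001  0.002]
```

>>> play_rows(
  targets=[
    {"claw": 0,"linear": [0.09,0.06,0],"rotation": [0,0,0]},
    {"claw": 1,"linear": [0,0,0],"rotation": [0,0,0]},
    {"claw": 1,"linear": [0,0,0],"rotation": [0,0,0]},
    {"claw": 1,"linear": [0,0,0],"rotation": [0,0,0]},
    {"claw": 1,"linear": [0,0,0],"rotation": [0,0,0]},
    {"claw": 1,"linear": [0,0,0],"rotation": [0,0,0]},
    {"claw": 1,"linear": [0,0,0],"rotation": [0,0,0]},
    {"claw": 1,"linear": [0,0,0],"rotation": [0,0,0]},
  ],
  newtons=30,
)

```text
time: 4.33
position: [0.5343, 0.1069, 0.2201]
tool_rot: [-1.478, 1.005, 1.473]
ft_force: [0.8, -0.6, -0.6]
grip_width: 0.558
```

```bash
python3 -c "
from h import *
rel(.219,111.3)"
```

```text
t 4.33 pos [534.3 106.9 220.1] yaw 111.24 F [ 0.8 -0.6 -0.6] T [0.12 0.04 0.02] w 0.558
lin [0.045 0.021 0.014] rot [-0.001  0.001  0.004]
```

>>> play_rows(
  targets=[
    {"claw": 1,"linear": [0,0,0],"rotation": [0,0,0]},
    {"claw": 1,"linear": [0,0,0],"rotation": [0,0,0]},
    {"claw": 1,"linear": [0,0,0],"rotation": [0,0,0]},
    {"claw": 1,"linear": [0,0,0],"rotation": [0,0,0]},
    {"claw": 1,"linear": [0,0,0],"rotation": [0,0,0]},
    {"claw": 1,"linear": [0,0,0],"rotation": [0,0,0]},
    {"claw": 1,"linear": [0,0,0],"rotation": [0,0,0]},
    {"claw": 1,"linear": [0,0,0],"rotation": [0,0,0]},
  ],
)

```text
time: 5.0
position: [0.5343, 0.1069, 0.2201]
tool_rot: [-1.478, 1.005, 1.473]
ft_force: [0.4, 0.2, 0.4]
grip_width: 0.018
```

```bash
python3 -c "
from h import *
rel(.219,111.3)"
```

```text
t 5.0 pos [534.3 106.9 220.1] yaw 111.25 F [0.4 0.2 0.4] T [0.07 0.06 0.02] w 0.018
lin [0.043 0.021 0.013] rot [-0.001  0.001  0.004]
```

```bash
python3 - <<'E'
from h import *
im=get_image("wrist")[120:320,200:440]
b=get_image("side")[150:217,235:315]
cv2.imwrite("pics/w3.png",cv2.convertScaleAbs(np.vstack([cv2.resize(im,(600,500))[:300],cv2.resize(b,(358,300))[:,:].copy() if 0 else cv2.resize(b,(600,300))]),alpha=2.0))
E
```

```text
(no output)
```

View pics/w3.png

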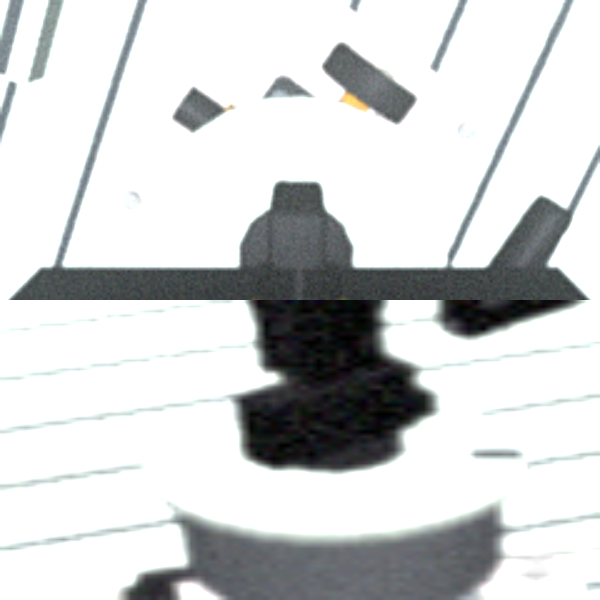

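```bash
python3 - <<'E'
from h import *
for z in (.206,.220,.246,.26):
    p=proj(cam("side"),[[.5343,.1069,z]])[0];print(z,p,"crop",(p-[235,150])*[7.5,4.48])
w=cam("wrist");M=R.from_rotvec(get_state()['tool_rot']).as_matrix()
print("tcp px crop",[((proj(w,[np.array(get_state()['position'])+M@np.array(d)])[0]-[200,120])*2.5).round(0) for d in([0,0,0],[0,.0095,0],[0,-.0095,0],[-.019,.0095,0])])
cv2.imwrite("pics/w4.png",np.vstack([cv2.resize(cv2.convertScaleAbs(get_image("side")[130:210,235:335],alpha=3),None,fx=6,fy=6,interpolation=cv2.INTER_CUBIC)]))
E
```

```text
0.206 [279.18292087 184.82912551] crop [331.37190655 156.0344823 ]
0.22 [278.82150793 178.55516609] crop [328.66130951 127.9271441 ]
0.246 [278.128073   166.44047067] crop [323.4605475   73.65330858]
0.26 [277.74230211 159.65606801] crop [320.56726584  43.25918468]
tcp px crop [array([294., 263.]), array([294., 231.]), array([294., 295.]), array([294., 254.])]
```

View pics/w4.png

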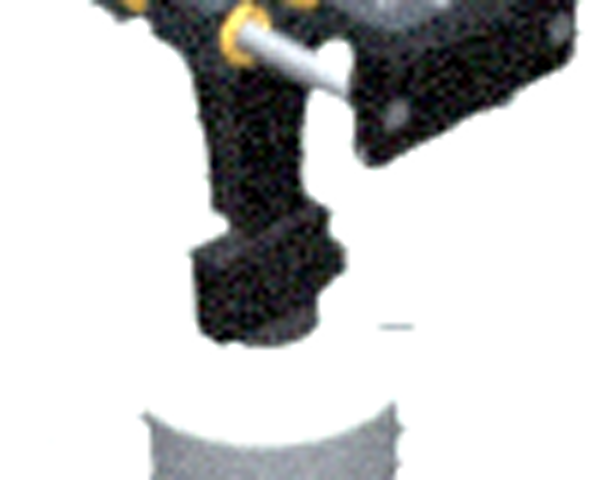

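The closed fingers are empty. Their lower ends sit at the wing top, about z 0.245, although the reported TCP is 0.220. Both the side view and the wrist view (finger edge at row 227, where 212 was expected) put the real finger ends about 25 mm behind the reported TCP. I'll reopen and descend in small steps while watching the force.

>>> play_rows(
  targets=[
    {"claw": 0.4,"linear": [-0.2,0,0],"rotation": [0,0,0]},
    {"claw": 0.4,"linear": [0,0,0],"rotation": [0,0,0]},
    {"claw": 0.4,"linear": [0,0,0],"rotation": [0,0,0]},
    {"claw": 0.4,"linear": [0,0,0],"rotation": [0,0,0]},
    {"claw": 0.4,"linear": [0,0,0],"rotation": [0,0,0]},
    {"claw": 0.4,"linear": [0,0,0],"rotation": [0,0,0]},
    {"claw": 0.4,"linear": [0,0,0],"rotation": [0,0,0]},
    {"claw": 0.4,"linear": [0,0,0],"rotation": [0,0,0]},
    {"claw": 0.4,"linear": [0,0,0],"rotation": [0,0,0]},
  ],
)

```text
time: 5.9
position: [0.5343, 0.1069, 0.2258]
tool_rot: [-1.478, 1.005, 1.473]
ft_force: [-0.2, 0.9, -0.8]
grip_width: 0.562
```

```bash
python3 -c "
from h import *
rel(.212,111.3)"
```

```text
t 5.9 pos [534.3 106.9 225.8] yaw 111.24 F [-0.2  0.9 -0.8] T [ 0.07 -0.02 -0.02] w 0.562
lin [0.552 0.025 0.014] rot [-0.001  0.001  0.004]
```

>>> play_rows(
  targets=[
    {"claw": 0.4,"linear": [0.28,0.02,0.01],"rotation": [0,0,0.004]},
    {"claw": 0.4,"linear": [0.28,0,0],"rotation": [0,0,0]},
    {"claw": 0.4,"linear": [0,0,0],"rotation": [0,0,0]},
  ],
)

```text
time: 6.15
position: [0.5339, 0.107, 0.2106]
tool_rot: [-1.476, 1.01, 1.478]
ft_force: [0.1, -0.1, -0.1]
grip_width: 0.597
```

```bash
python3 - <<'E'
from h import *
rel(.197,111.3)
a=get_image("wrist")[150:290,200:440];b=get_image("side")[130:210,235:335];c=get_image("scene")[110:190,310:410]
f=lambda i,k:cv2.convertScaleAbs(cv2.resize(i,None,fx=k,fy=k,interpolation=cv2.INTER_CUBIC),alpha=2.5)
bc=np.hstack([f(b,3.6),f(c,3.6)]);cv2.imwrite("pics/w5.png",np.vstack([f(a,2)[:, :480].copy() if 0 else cv2.resize(f(a,2),(720,420))[:310],bc]))
E
```

```text
t 6.15 pos [533.9 107.  210.6] yaw 111.25 F [ 0.1 -0.1 -0.1] T [ 0.05  0.02 -0.03] w 0.597
lin [0.543 0.005 0.002] rot [-0.001  0.001 -0.   ]
```

View pics/w5.png

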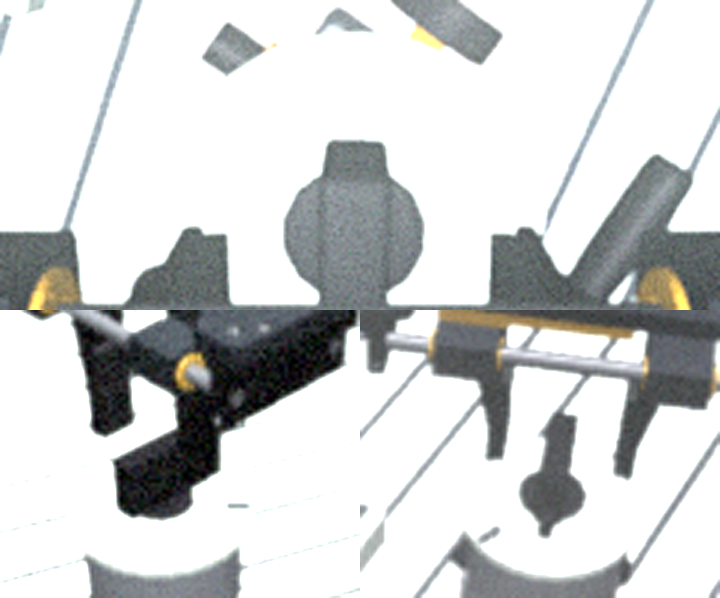

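```bash
python3 - <<'E'
from h import *
for z in (.21,.22,.23,.24,.25):print(z,proj(cam("scene"),[[*AX,z]]))
E
```

```text
0.21 [[362.89073748 160.52211023]]
0.22 [[363.42240079 156.68277161]]
0.23 [[363.96536293 152.75779617]]
0.24 [[364.51996034 148.74447041]]
0.25 [[365.08654132 144.63997473]]
```

>>> play_rows(
  targets=[
    {"claw": 0.5,"linear": [0.2,0,0],"rotation": [0,0,0]},
    {"claw": 0.5,"linear": [0.2,0,0],"rotation": [0,0,0]},
    {"claw": 0.5,"linear": [0,0,0],"rotation": [0,0,0]},
  ],
)

```text
time: 6.55
position: [0.535, 0.1073, 0.2017]
tool_rot: [-1.477, 1.008, 1.475]
ft_force: [0.9, -0.2, -0.8]
grip_width: 0.515
```

>>> play_rows(
  targets=[
    {"claw": 0.5,"linear": [0.12,0.02,0],"rotation": [0,0,0]},
    {"claw": 1,"linear": [0,0,0],"rotation": [0,0,0]},
    {"claw": 1,"linear": [0,0,0],"rotation": [0,0,0]},
    {"claw": 1,"linear": [0,0,0],"rotation": [0,0,0]},
    {"claw": 1,"linear": [0,0,0],"rotation": [0,0,0]},
    {"claw": 1,"linear": [0,0,0],"rotation": [0,0,0]},
    {"claw": 1,"linear": [0,0,0],"rotation": [0,0,0]},
    {"claw": 1,"linear": [0,0,0],"rotation": [0,0,0]},
    {"claw": 1,"linear": [0,0,0],"rotation": [0,0,0]},
    {"claw": 1,"linear": [0,0,0],"rotation": [0,0,0]},
  ],
  newtons=35,
)

```text
time: 7.38
position: [0.5348, 0.1061, 0.1983]
tool_rot: [-1.476, 1.009, 1.473]
ft_force: [1.5, -0.8, -1.1]
grip_width: 0.157
```

```bash
python3 -c "
from h import *
rel(.198,111.3)"
```

```text
t 7.38 pos [534.8 106.1 198.3] yaw 111.11 F [ 1.5 -0.8 -1.1] T [ 0.08  0.01 -0.16] w 0.157
lin [0.014 0.027 0.047] rot [-0.002  0.     0.002]
```

>>> play_rows(
  targets=[
    {"claw": 1,"linear": [0,0.03,0.04],"rotation": [0.03,0,0]},
    {"claw": 1,"linear": [0,0,0],"rotation": [0.05,0,0]},
    {"claw": 1,"linear": [0,0,0],"rotation": [0.05,0,0]},
    {"claw": 1,"linear": [0,0,0],"rotation": [0.05,0,0]},
    {"claw": 1,"linear": [0,0,0],"rotation": [0.05,0,0]},
    {"claw": 1,"linear": [0,0,0],"rotation": [0,0,0]},
  ],
)

```text
time: 7.88
position: [0.5348, 0.1063, 0.1983]
tool_rot: [-1.206, 1.209, 1.2]
ft_force: [0.4, 0.5, -0.4]
grip_width: 0.162
```

```bash
python3 -c "
from h import *
rel(.198,90)"
```

```text
t 7.88 pos [534.8 106.3 198.3] yaw 89.6 F [ 0.4  0.5 -0.4] T [-0.03  0.03  0.04] w 0.162
lin [0.012 0.044 0.026] rot [-0.004  0.     0.003]
```

>>> play_rows(
  targets=[
    {"claw": 1,"linear": [0,0.02,0.02],"rotation": [0.05,0,0]},
    {"claw": 1,"linear": [0,0,0],"rotation": [0.05,0,0]},
    {"claw": 1,"linear": [0,0,0],"rotation": [0.05,0,0]},
    {"claw": 1,"linear": [0,0,0],"rotation": [0.05,0,0]},
    {"claw": 1,"linear": [0,0,0],"rotation": [0.04,0,0]},
    {"claw": 1,"linear": [0,0,0],"rotation": [0,0,0]},
    {"claw": 1,"linear": [0,0,0],"rotation": [0,0,0]},
  ],
)

```text
time: 8.47
position: [0.5349, 0.1065, 0.1983]
tool_rot: [-0.927, 1.361, 0.919]
ft_force: [0.5, -1.0, -1.1]
grip_width: 0.157
```

```bash
python3 - <<'E'
from h import *
rel(.198,67.5)
b=get_image("side")[140:210,240:320];c=get_image("scene")[120:190,320:400]
f=lambda i,k:cv2.convertScaleAbs(cv2.resize(i,None,fx=k,fy=k,interpolation=cv2.INTER_CUBIC),alpha=2.2)
cv2.imwrite("pics/w6.png",np.hstack([f(b,5),f(c,5)]))
E
```

```text
t 8.47 pos [534.9 106.5 198.3] yaw 68.16 F [ 0.5 -1.  -1.1] T [-0.06 -0.01  0.09] w 0.157
lin [0.012 0.052 0.   ] rot [0.007 0.001 0.004]
```

View pics/w6.png

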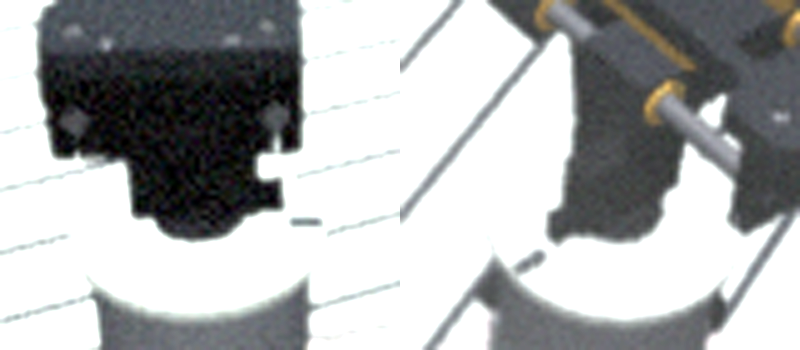

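The knob turned with the grip: the nose now points at the mark in both views (side (283,205) beside the mark at (305,220)), so the mark position is confirmed. Next comes a light pull.

>>> play_rows(
  targets=[
    {"claw": 1,"linear": [-0.06,0.03,0],"rotation": [0.01,0,0.004]},
    {"claw": 1,"linear": [-0.04,0,0],"rotation": [0,0,0]},
    {"claw": 1,"linear": [0,0,0],"rotation": [0,0,0]},
    {"claw": 1,"linear": [0,0,0],"rotation": [0,0,0]},
  ],
)

```text
time: 8.9
position: [0.5348, 0.1066, 0.2003]
tool_rot: [-0.913, 1.369, 0.913]
ft_force: [1.0, -0.5, -2.9]
grip_width: 0.159
```

```bash
python3 -c "
from h import *
rel(.201,64)"
```

```text
t 8.9 pos [534.8 106.6 200.3] yaw 67.35 F [ 1.  -0.5 -2.9] T [-0.01 -0.24  0.13] w 0.159
lin [-0.028  0.047 -0.001] rot [0.037 0.001 0.001]
```

>>> play_rows(
  targets=[
    {"claw": 1,"linear": [-0.05,0,0],"rotation": [0.01,0,0]},
    {"claw": 1,"linear": [0,0,0],"rotation": [0.01,0,0]},
    {"claw": 1,"linear": [0,0,0],"rotation": [0,0,0]},
    {"claw": 1,"linear": [0,0,0],"rotation": [0,0,0]},
  ],
)

```text
time: 9.23
position: [0.5348, 0.1066, 0.2009]
tool_rot: [-0.888, 1.381, 0.887]
ft_force: [1.0, -0.8, -2.6]
grip_width: 0.156
```

```bash
python3 -c "
from h import *
rel(.201,61)"
```

```text
t 9.23 pos [534.8 106.6 200.9] yaw 65.43 F [ 1.  -0.8 -2.6] T [-0.01 -0.37  0.17] w 0.156
lin [-0.005  0.048 -0.003] rot [0.049 0.    0.001]
```

>>> play_rows(
  targets=[
    {"claw": 1,"linear": [-0.05,0,0],"rotation": [0,0,0]},
    {"claw": 1,"linear": [0,0,0],"rotation": [0,0,0]},
    {"claw": 1,"linear": [0,0,0],"rotation": [0,0,0]},
  ],
)

```text
time: 9.48
position: [0.5348, 0.1065, 0.2014]
tool_rot: [-0.888, 1.381, 0.887]
ft_force: [2.2, -0.3, -4.5]
grip_width: 0.16
```

```bash
python3 -c "
from h import *
rel(.201,61)"
```

```text
t 9.48 pos [534.8 106.5 201.4] yaw 65.43 F [ 2.2 -0.3 -4.5] T [-0.06 -0.48  0.17] w 0.16
lin [ 0.017  0.049 -0.002] rot [0.049 0.    0.001]
```

>>> play_rows(
  targets=[
    {"claw": 1,"linear": [-0.05,0.02,0],"rotation": [0.015,0,0]},
    {"claw": 1,"linear": [0,0,0],"rotation": [0.015,0,0]},
    {"claw": 1,"linear": [0,0,0],"rotation": [0,0,0]},
    {"claw": 1,"linear": [0,0,0],"rotation": [0,0,0]},
  ],
)

```text
time: 9.82
position: [0.5347, 0.1066, 0.2023]
tool_rot: [-0.849, 1.398, 0.847]
ft_force: [2.6, -1.0, -4.3]
grip_width: 0.159
```

```bash
python3 -c "
from h import *
rel(.201,61)"
```

```text
t 9.82 pos [534.7 106.6 202.3] yaw 62.42 F [ 2.6 -1.  -4.3] T [-0.03 -0.62  0.03] w 0.159
lin [ 0.053  0.044 -0.004] rot [0.016 0.    0.001]
```

>>> play_rows(
  targets=[
    {"claw": 1,"linear": [-0.03,0.02,0],"rotation": [0,0,0]},
    {"claw": 1,"linear": [0,0,0],"rotation": [0,0,0]},
    {"claw": 1,"linear": [0,0,0],"rotation": [0,0,0]},
  ],
)

```text
time: 10.07
position: [0.5348, 0.1066, 0.2036]
tool_rot: [-0.848, 1.398, 0.845]
ft_force: [2.6, -0.1, -4.3]
grip_width: 0.157
```

```bash
python3 -c "
from h import *
rel(.201,61)"
```

```text
t 10.07 pos [534.8 106.6 203.6] yaw 62.36 F [ 2.6 -0.1 -4.3] T [-0.07 -0.6   0.02] w 0.157
lin [ 0.103  0.046 -0.004] rot [0.015 0.    0.002]
```

>>> play_rows(
  targets=[
    {"claw": 1,"linear": [-0.04,0.02,0],"rotation": [0,0,0]},
    {"claw": 1,"linear": [0,0,0],"rotation": [0,0,0]},
    {"claw": 1,"linear": [0,0,0],"rotation": [0,0,0]},
  ],
)

```text
time: 10.32
position: [0.5348, 0.1066, 0.2049]
tool_rot: [-0.848, 1.397, 0.844]
ft_force: [3.1, 0.8, -5.4]
grip_width: 0.154
```

```bash
python3 -c "
from h import *
rel(.201,61)"
```

```text
t 10.32 pos [534.8 106.6 204.9] yaw 62.34 F [ 3.1  0.8 -5.4] T [-0.04 -0.7   0.03] w 0.154
lin [ 0.157  0.046 -0.006] rot [0.015 0.001 0.002]
```

>>> play_rows(
  targets=[
    {"claw": 1,"linear": [-0.06,0.02,0],"rotation": [0,0,0]},
    {"claw": 1,"linear": [-0.03,0,0],"rotation": [0,0,0]},
    {"claw": 1,"linear": [0,0,0],"rotation": [0,0,0]},
    {"claw": 1,"linear": [0,0,0],"rotation": [0,0,0]},
  ],
)

```text
time: 10.65
position: [0.5348, 0.1066, 0.2074]
tool_rot: [-0.849, 1.396, 0.843]
ft_force: [3.8, 0.1, -5.4]
grip_width: 0.159
```

```bash
python3 - <<'E'
from h import *
rel(.201,61)
b=get_image("side")[140:210,240:320];c=get_image("scene")[120:190,320:400]
f=lambda i,k:cv2.convertScaleAbs(cv2.resize(i,None,fx=k,fy=k,interpolation=cv2.INTER_CUBIC),alpha=2.2)
cv2.imwrite("pics/w7.png",np.hstack([f(b,5),f(c,5)]))
E
```

```text
t 10.65 pos [534.8 106.6 207.4] yaw 62.32 F [ 3.8  0.1 -5.4] T [-0.13 -0.88 -0.01] w 0.159
lin [ 0.256  0.046 -0.006] rot [0.015 0.001 0.003]
```

View pics/w7.png

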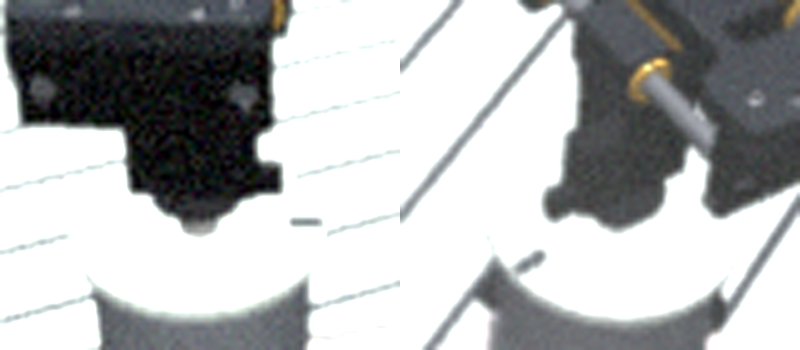

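The knob has risen with the grip: the wing's lower edge went from row 213 to 190 (about 10 mm), and the stem shows under the foot at (198,228). Drag is only about 5 N at 9 mm, so it's in the notch. I'll pull it the rest of the way.

>>> play_rows(
  targets=[
    {"claw": 1,"linear": [-0.06,0.02,0],"rotation": [0,0,0]},
    {"claw": 1,"linear": [-0.03,0,0],"rotation": [0,0,0]},
    {"claw": 1,"linear": [0,0,0],"rotation": [0,0,0]},
    {"claw": 1,"linear": [0,0,0],"rotation": [0,0,0]},
  ],
)

```text
time: 11.08
position: [0.5348, 0.1066, 0.2098]
tool_rot: [-0.849, 1.396, 0.842]
ft_force: [4.6, -0.2, -4.8]
grip_width: 0.157
```

```bash
python3 -c "
from h import *
rel(.201,61)"
```

```text
t 11.08 pos [534.8 106.6 209.8] yaw 62.31 F [ 4.6 -0.2 -4.8] T [-0.07 -0.92  0.01] w 0.157
lin [ 0.351  0.048 -0.006] rot [0.015 0.001 0.004]
```

>>> play_rows(
  targets=[
    {"claw": 1,"linear": [-0.05,0.02,0],"rotation": [0,0,0.003]},
    {"claw": 1,"linear": [0,0,0],"rotation": [0,0,0]},
    {"claw": 1,"linear": [0,0,0],"rotation": [0,0,0]},
  ],
)

```text
time: 11.33
position: [0.5347, 0.1066, 0.2113]
tool_rot: [-0.846, 1.398, 0.845]
ft_force: [4.7, -0.9, -6.2]
grip_width: 0.154
```

```bash
python3 -c "
from h import *
rel(.201,61)"
```

```text
t 11.33 pos [534.7 106.6 211.3] yaw 62.3 F [ 4.7 -0.9 -6.2] T [-0.14 -0.92  0.04] w 0.154
lin [ 0.412  0.043 -0.006] rot [0.014 0.001 0.001]
```

>>> play_rows(
  targets=[
    {"claw": 1,"linear": [-0.03,0.02,0],"rotation": [0,0,0]},
    {"claw": 1,"linear": [0,0,0],"rotation": [0,0,0]},
    {"claw": 1,"linear": [0,0,0],"rotation": [0,0,0]},
  ],
)

```text
time: 11.58
position: [0.5347, 0.1066, 0.2119]
tool_rot: [-0.847, 1.397, 0.845]
ft_force: [4.8, -0.7, -5.6]
grip_width: 0.16
```

```bash
python3 -c "
from h import *
rel(.201,61)"
```

```text
t 11.58 pos [534.7 106.6 211.9] yaw 62.29 F [ 4.8 -0.7 -5.6] T [-0.16 -0.86  0.02] w 0.16
lin [ 0.434  0.044 -0.005] rot [0.014 0.001 0.002]
```

>>> play_rows(
  targets=[
    {"claw": 1,"linear": [-0.03,0.02,0],"rotation": [0,0,0]},
    {"claw": 1,"linear": [0,0,0],"rotation": [0,0,0]},
    {"claw": 1,"linear": [0,0,0],"rotation": [0,0,0]},
  ],
)

```text
time: 11.83
position: [0.5347, 0.1066, 0.2123]
tool_rot: [-0.847, 1.397, 0.844]
ft_force: [2.7, -0.1, -5.3]
grip_width: 0.156
```

```bash
python3 -c "
from h import *
rel(.201,61)"
```

```text
t 11.83 pos [534.7 106.6 212.3] yaw 62.28 F [ 2.7 -0.1 -5.3] T [-0.11 -0.94  0.01] w 0.156
lin [ 0.45   0.046 -0.005] rot [0.014 0.001 0.002]
```

>>> play_rows(
  targets=[
    {"claw": 0.4,"linear": [0,0,0],"rotation": [0,0,0]},
    {"claw": 0.4,"linear": [0,0,0],"rotation": [0,0,0]},
    {"claw": 0.4,"linear": [0,0,0],"rotation": [0,0,0]},
    {"claw": 0.4,"linear": [0,0,0],"rotation": [0,0,0]},
    {"claw": 0.4,"linear": [0,0,0],"rotation": [0,0,0]},
    {"claw": 0.4,"linear": [0,0,0],"rotation": [0,0,0]},
    {"claw": 0.4,"linear": [-0.5,0,0],"rotation": [0,0,0]},
    {"claw": 0.4,"linear": [-0.8,0,0],"rotation": [0,0,0]},
    {"claw": 0.4,"linear": [-0.8,0,0],"rotation": [0,0,0]},
    {"claw": 0.4,"linear": [-0.8,0,0],"rotation": [0,0,0]},
  ],
)

```text
time: 12.67
position: [0.5277, 0.1084, 0.2847]
tool_rot: [-0.843, 1.41, 0.855]
ft_force: [1.1, 0.1, -0.0]
grip_width: 0.598
```

>>> play_rows(
  targets=[
    {"claw": 0.4,"linear": [-0.8,0,0],"rotation": [0,0,0]},
    {"claw": 0.4,"linear": [-0.8,0,0],"rotation": [0,0,0]},
    {"claw": 0.4,"linear": [0,0,0],"rotation": [0,0,0]},
    {"claw": 0.4,"linear": [0,0,0],"rotation": [0,0,0]},
  ],
)

```text
time: 13.0
position: [0.5292, 0.109, 0.3316]
tool_rot: [-0.843, 1.403, 0.854]
ft_force: [0.8, 0.1, -0.1]
grip_width: 0.6
```

```bash
python3 - <<'E'
from h import *
rel(.201,61)
b=get_image("side")[140:210,240:320];c=get_image("scene")[120:190,320:400]
# expected for knob 13 mm out, wing yaw -28, and for knob in / returned
y=np.radians(-27.7);u=np.array([np.cos(y),np.sin(y)]);
for h in(0,.010,.013):
    P=[[*(AX+.023*u),.246+h],[*(AX-.023*u),.246+h],[*(AX+.031*u),.210+h]]
    print(h,"side",((proj(cam("side"),P)-[240,140])*5).round(0).tolist(),"scene",((proj(cam("scene"),P)-[320,120])*5+[400,0]).round(0).tolist())
f=lambda i,k:cv2.convertScaleAbs(cv2.resize(i,None,fx=k,fy=k,interpolation=cv2.INTER_CUBIC),alpha=2.2)
cv2.imwrite("pics/w8.png",np.hstack([f(b,5),f(c,5)]))
E
```

```text
t 13.0 pos [529.2 109.  331.6] yaw 62.45 F [ 0.8  0.1 -0.1] T [-0.02 -0.05 -0.02] w 0.6
lin [ 5.223 -0.233  0.013] rot [ 0.016  0.    -0.005]
0 side [[255.0, 135.0], [123.0, 130.0], [280.0, 219.0]] scene [[569.0, 156.0], [679.0, 107.0], [542.0, 236.0]]
0.01 side [[254.0, 111.0], [121.0, 106.0], [279.0, 196.0]] scene [[571.0, 135.0], [682.0, 87.0], [544.0, 217.0]]
0.013 side [[254.0, 103.0], [120.0, 99.0], [279.0, 189.0]] scene [[572.0, 129.0], [683.0, 80.0], [545.0, 211.0]]
```

View pics/w8.png

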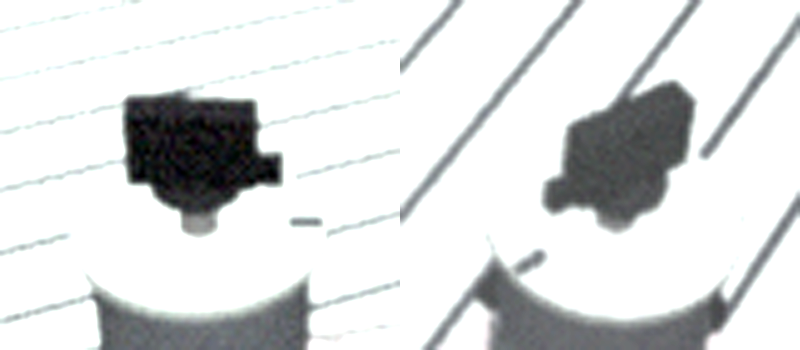

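The released knob stands out with the stem visible. Its wing top edge is at row 103 in the side view, which matches the 13 mm prediction, and the nose is still just clockwise of the mark. Handing in.

```bash
python3 -c "
from bench import *
print(close_job())"
```

```text
the job is handed in; nothing more can be done
None
```

The knob is turned past the mark, pulled out through the notch and released, and it stayed out. I handed the job in at about 13 s; the interface gave no verdict.

- **Turning and finding the notch:** I gripped the wing and turned it about 44° clockwise to the mark, which both cameras confirmed. I then turned on slowly under a 3–5 N pull. About 5° past my measured mark the plate's rising resistance failed to appear, leaving roughly 4–6 N of drag.
- **Pulling out:** I drew the knob straight out by about 13 mm. The wrist force stayed at or below about 6 N vertically and 5 N sideways.
- **Last checks:** After release and retreat, the picture shows the wing top where 13 mm out predicts it. The stem is visible and the nose is still just clockwise of the mark, so the return spring did not turn it back. The arm read about 0–1 N. I never went near the screwdriver, offcut or cup, but did not re-measure them at the end.

**Readings that disagreed:**
- **Finger ends:** They were about 20–25 mm short of the reported TCP, so the first close missed above the wing. I regripped about 22 mm lower by the TCP reading.
- **Notch angle:** My figure of 5° past the mark is just under the stated 7° minimum. That fits within the notch's ±3° play and my 1–2° measuring error.

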